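Snap the long food box's lid shut all round

ROBOT

A 6-joint arm with a two-finger parallel gripper is mounted at the origin on a cart in front of the work surface, level with it; the furniture and walls round the work are solid. World frame = base frame: x ahead of the robot, y to its left, z up, the work surface at z = 0. Lengths are in m, angles in degrees, forces in N, time in s.
With the tool pointing down it reaches from about 0.3 to 0.75 m from the base axis. Payload 8.5 kg.
Tool frame: the origin (TCP) lies midway between the tips of the shut fingers; the grasp point (between the pads) lies robot.grasp_offset behind it (robot.grasp_offset is the distance from the TCP to the grasp point, in m); y points along the fingers, z is the direction in which the jaws open and shut, and the axes are right-handed (so a half turn about y gives the same grasp; the last joint's range is limited). The gripper opens to 85 mm and grips with 20 to 120 N. Pads are 22 mm wide; open, the fingers measure 114 mm over their backs; the gripper's body (76 mm by 85 mm) begins 54 mm behind the grasp point. The pads swing forward as they close: fully open they stand 13 mm farther back than shut.
Start: joints at [64.555, 21.807, 74.336, -0, 83.858, -12.336], TCP at [0.125, 0.536, 0.231] pointing down, gripper open.
Joint ranges: [-178.18, 178.18], [-50.72, 133.34], [12.68, 142.11], [-81.47, 261.47], [9.98, 163.14], [-165.26, 165.26]. Speed limits (degrees/s): [136.94, 136.94, 180, 180, 180, 180].

INTERFACE

Orientations are given as [roll, pitch, yaw] about the fixed x, y, z axes, in that order (R = Rz(yaw) Ry(pitch) Rx(roll)).
In Python, from station import state, read_camera, ticket, look_for, trace, robot gives the robot as it stands.
- The arm moves only by the tool arm_command, never from a script. Its argument "deltas" is a list of rows, each an object of numbers: "wx", "wy", "wz": the turn, a rotation vector about the tool's x, y, z in rad; "x", "y", "z": the shift along the tool's x, y, z in m; "gripper": the opening in per cent of the stroke, from 0 (shut) to 100 (fully open). A call has 1 to 12 rows; each row is the pose to reach, as a shift and turn from the pose measured when the call began, along the tool's axes at that moment; what a row does not reach only later rows make up. A row lasts 1/8 s, in which the tool goes at most 62.5 mm and 10.7 degrees, less where a joint would pass 70% of its speed; a pose out of reach is approached as far as the arm can. A call with a gripper value outside its range is refused whole. The fingers move at their own pace and stop on an object; "newtons" is the grip in N (left out, the last holds). Time passes only in rows, so rows that repeat a pose let the fingers close. It gives the time, the measured TCP pose, the force and the opening at its end, in the units of the state.
- state(): the state, without advancing time (a new reading comes with each control period).
- read_camera(name): name is "scene" or "top"; returns a dict with "pixels" (480x640x3 uint8, red, green, blue), "range_z" (480x640 float32, m along the optical axis (not along the pixel's ray), 0 where there is no reading), "K" (3x3 intrinsics, pixels), "R" (3x3) and "t" (3): a world point X has camera coordinates R X + t. Camera axes: x right, y down, z forward; pixel columns grow to the right and rows downward; lengths in m; the calibration is good to about 2 mm. A picture is of the moment at which its call begins.
- ticket.close_job(): hands the job in, once; it reports no verdict.
Trained networks look in the newest picture that a camera, given by its name, has taken for a name from the list of things; names that differ only in an ending like _2 or _b are one class to them, and where a whole thing is asked for, a point or a joint stands for the part that bears it (a point fixed in the world has none). Each returns a list of dicts, best first, with "score" (0 to 1); they miss things now and then, are a little off and sometimes report something else, mostly with a low value. They report only what shows in the picture. A call takes as long as a camera call.
- look_for(target, camera): "centre" ([column, row] in pixels, amid what is visible of it).
- trace(target, camera): "mask" (480x640 bool, what is visible of it) and "centre" ([column, row] in pixels, amid what is visible of it).
The state is a dict: "time_s": time; "q": joint angles; "qd": joint speeds; "tau": joint torques, N m; "tool_pos": TCP position; "orientation": TCP orientation; "force": force on the tool from outside, world axes, zero at the start; "wrist_torque": the same for the moment, N m; "grip_width": opening from 0.0 (shut) to 1.0 (fully open).
Only numpy, scipy, OpenCV 4.12 (cv2) and the standard library are available. Lean on these libraries where they do the work, as an engineer would, in place of code of your own. Each camera call takes 0.05 s, during which the arm holds its last target. There are 200 camera calls.

TASK

The lid of the long food box is lying on it with all four sections of its rim still standing up. With the fingertips, press down each section until it clicks shut and lies flush, all the way round, and then come clear. Only press: do not lift, tip or shove the box, leave the lid of the square box open as it is, and do not disturb the other things on the table.

Things in the scene. Friction and masses are not known exactly. Their poses are not given: they have to be found in the camera images.
- long_box: The longer of two clear plastic food boxes with plain white snap-fit lids: 124 mm (its x) by 184 mm (its y), loose, about 1 kg. Origin at the centre of its underside, z up. The lid's four corners (23 mm squares) are fixed, tops 66 mm above the table; its middle panel is recessed, top 63 mm up. Between the corners lie four separate rim sections, 23 mm wide, along the outer edge.
- long_box_front (a joint): Rim section of the long box, 136 x 23 mm, on the long side facing the robot at yaw 0 (box -x): travel straight down, 0 = open, 7 mm proud of the corners (top 73 mm up); 0.007 m = shut, flush with them (top 66 mm up, hard stop). Resists with up to about 10 N, gives way after 3.5 mm, snaps down by itself and stays.
- long_box_front_top (a point): Middle of the top face of the long box's front rim section, the place to press (moves with it); axes as the box's.
- long_box_back (a joint): Rim section of the long box, 136 x 23 mm, on the opposite long side (box +x): travel straight down, 0 = open, 7 mm proud of the corners (top 73 mm up); 0.007 m = shut, flush with them (top 66 mm up, hard stop). Resists with up to about 10 N, gives way after 3.5 mm, snaps down by itself and stays.
- long_box_back_top (a point): Middle of the top face of the long box's back rim section, the place to press (moves with it); axes as the box's.
- long_box_left (a joint): Rim section of the long box, 76 x 23 mm, on the short end at box +y: travel straight down, 0 = open, 7 mm proud of the corners (top 73 mm up); 0.007 m = shut, flush with them (top 66 mm up, hard stop). Resists with up to about 10 N, gives way after 3.5 mm, snaps down by itself and stays.
- long_box_left_top (a point): Middle of the top face of the long box's left rim section, the place to press (moves with it); axes as the box's.
- long_box_right (a joint): Rim section of the long box, 76 x 23 mm, on the short end at box -y: travel straight down, 0 = open, 7 mm proud of the corners (top 73 mm up); 0.007 m = shut, flush with them (top 66 mm up, hard stop). Resists with up to about 10 N, gives way after 3.5 mm, snaps down by itself and stays.
- long_box_right_top (a point): Middle of the top face of the long box's right rim section, the place to press (moves with it); axes as the box's.
- square_box: The smaller, square food box of the same kind, 100 x 100 mm, same heights, its lid's four rim sections (each 23 x 52 mm, all open, moving under a press of about 9 N) to be left open. Loose, about 0.8 kg. Origin at the centre of its underside, z up.
- square_box_front (a joint): Front rim section of the square box: 0 = standing open (as it must stay), 0.007 m = shut.
- square_box_back (a joint): Back rim section of the square box: 0 = standing open (as it must stay), 0.007 m = shut.
- square_box_left (a joint): Left rim section of the square box: 0 = standing open (as it must stay), 0.007 m = shut.
- square_box_right (a joint): Right rim section of the square box: 0 = standing open (as it must stay), 0.007 m = shut.
- star_cutter: Small star-shaped metal biscuit cutter, 57 x 55 x 22 mm, loose bystander between the boxes on the robot's side. Origin at the centre of its underside.
- sprinkle_tub: Round tub of sprinkles, 44 mm wide, 70 mm tall, loose bystander standing between the two boxes. Origin at the centre of its underside.
- blue_ring: Flat ring, 59 mm wide, 12 mm tall, loose bystander lying between the boxes on the far side. Origin at the centre of its underside.
- kitchen_timer: Wind-up kitchen timer, 62 mm wide, 58 mm tall, loose bystander beyond the boxes. Origin at the centre of its underside.
- tea_spoon: Teaspoon, 139 mm long, 10 mm tall, loose bystander lying on the far side of the boxes. Origin at the centre of its underside.

How it is judged (in metres and radians):
At the end, for the whole second after the job is handed in: All four rim sections of the long box are snapped shut (pressed in more than 5.5 of 7 mm); the box stands level (within 0.05 rad) and at rest, within 30 mm of where it stood; all four sections of the square box are still open (pressed in less than 2 mm) (value of joint each of long_box_front, long_box_back, long_box_left, long_box_right above 0.0055 m and value of joint each of square_box_front, square_box_back, square_box_left, square_box_right below 0.002 m and angle between long_box's own z axis and vertical below 0.05 rad and distance of long_box from where it was at the start of the episode below 0.03 m and linear speed of long_box below 0.01 m/s); the robot touches nothing.
It fails at once if the long box is lifted, tipped or shoved away (12 mm up, 0.12 rad, or 30 mm) (height (world z) of long_box above 0.012 m or angle between long_box's own z axis and vertical above 0.12 rad or distance of long_box from where it was at the start of the episode above 0.03 m).
It fails at once if a section of the square box's lid is pressed shut (value of joint any of square_box_front, square_box_back, square_box_left, square_box_right above 0.0035 m).
It fails at once if the square box is moved more than 25 mm (distance of square_box from where it was at the start of the episode above 0.025 m).
It fails at once if a bystander is moved more than 25 mm or tipped over (distance of any of star_cutter, sprinkle_tub, blue_ring, kitchen_timer, tea_spoon from where it was at the start of the episode above 0.025 m or angle between any of star_cutter, sprinkle_tub, blue_ring, kitchen_timer, tea_spoon's own z axis and vertical above 0.5 rad).
It also fails if it takes over 45 s, if anything falls off the work surface, if the arm or the gripper's body presses on something with over 40 N, if the wrist force passes 120 N, or if a joint passes its speed limit or range.

## Working session

There is one attempt and no reset: what is moved stays moved. The work goes in short steps, Python scripts to look and compute and a tool call to move; the robot and the scene stay as the last step left them, time stands still between calls to the robot, and variables do not carry over. Pictures are saved under pics/ and viewed, about 8 in all and at most 12, crops included, and the job is handed in when it is done.

Besides the shell and the picture viewer there is one more tool, called by a JSON object that holds its "api" and its "payload". arm_command: Moves the arm, as the interface text tells. Its arguments: {"type":"object","properties":{"deltas":{"type":"array"},"newtons":{"type":"number"}},"required":["deltas"]}

```bash
mkdir -p pics
cat > h.py <<'E'
import numpy as np, cv2
from station import state, read_camera, ticket, look_for, trace, robot
def cloud(c):
    z=c["range_z"]; v,u=np.mgrid[:480,:640]; K=c["K"]
    P=np.stack([(u-K[0,2])/K[0,0]*z,(v-K[1,2])/K[1,1]*z,z],-1)
    return (P-c["t"])@c["R"]
E
python3 - <<'E'
from h import *
print(state()); print(robot)
for n in ("top","scene"):
    c=read_camera(n); cv2.imwrite(f"pics/{n}0.png",c["pixels"][...,::-1]); W=cloud(c)
    for t in ("long_box","square_box","star_cutter","sprinkle_tub","blue_ring","kitchen_timer","tea_spoon","long_box_front_top","long_box_back_top","long_box_left_top","long_box_right_top"):
        for r in trace(t,n)[:2]:
            m=r["mask"]&(c["range_z"]>0); p=W[m]
            print(n,t,round(r["score"],2),np.round(r["centre"]),m.sum(),np.round(np.median(p,0),3) if len(p) else '')
            if t=="long_box" and len(p):
                for lo,hi in((.060,.0645),(.0645,.0695),(.0695,.078)):
                    q=p[(p[:,2]>lo)&(p[:,2]<hi)]; print(lo,len(q))
                    if len(q)>50: print(cv2.minAreaRect(q[:,:2].astype(np.float32)*1000))
E
```

```text
{'time_s': 0.0, 'q': array([ 6.45553625e+01,  2.18413654e+01,  7.43846141e+01, -1.32173859e-04,
        8.38547733e+01, -1.23350432e+01]), 'qd': array([ 0.06479166, -0.0906473 , -0.08701539,  0.01628421, -0.03769596,
       -0.05617848]), 'tau': array([ 1.02076989e-03, -4.48457873e+01, -2.31274974e+01, -1.28283295e-04,
        4.70937928e-03, -3.61547634e-06]), 'tool_pos': array([0.12462225, 0.53541119, 0.23070906]), 'orientation': array([-9.00789168e+01,  1.71227022e-02, -1.31095918e+01]), 'force': array([-0.00976356, -0.53920792, -0.29847091]), 'wrist_torque': array([ 0.00835092, -0.00755927, -0.01115465]), 'grip_width': 1.0017463206811734}
<Robot object at 0x7fcefa55be00>
top long_box 0.93 [409. 251.] 4842 [ 0.555 -0.197  0.067]
0.06 1318
((555.7998046875, -195.8436279296875), (128.6810302734375, 185.66835021972656), 4.715470790863037)
0.0645 1218
((553.1771850585938, -196.4735107421875), (125.54388427734375, 185.85023498535156), 5.633116245269775)
0.0695 2038
((555.7376098632812, -197.93397521972656), (124.55513763427734, 184.28477478027344), 5.763843059539795)
top square_bo
[... 1662 characters left out ...]
.056]
scene sprinkle_tub 0.5 [407. 212.] 849 [ 0.801 -0.105  0.036]
scene blue_ring 0.86 [318. 258.] 263 [0.626 0.007 0.009]
scene blue_ring 0.66 [202. 238.] 300 [0.534 0.196 0.072]
scene kitchen_timer 0.65 [409. 214.] 861 [ 0.801 -0.105  0.036]
scene tea_spoon 0.74 [324. 234.] 271 [0.692 0.036 0.004]
scene tea_spoon 0.57 [209. 260.] 390 [0.502 0.148 0.072]
scene long_box_front_top 0.64 [408. 330.] 1523 [ 0.502 -0.204  0.072]
scene long_box_front_top 0.46 [202. 239.] 306 [0.534 0.195 0.072]
scene long_box_back_top 0.61 [418. 282.] 923 [ 0.605 -0.194  0.072]
scene long_box_left_top 0.57 [362. 290.] 537 [ 0.546 -0.117  0.072]
scene long_box_right_top 0.67 [463. 317.] 620 [ 0.561 -0.278  0.072]
```

View pics/top0.png

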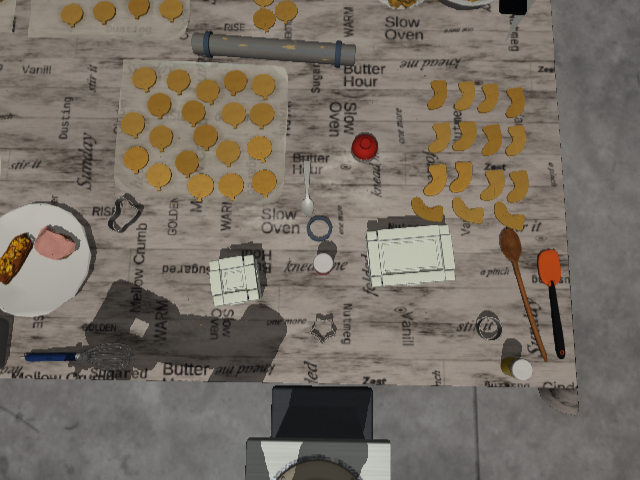

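View pics/scene0.png

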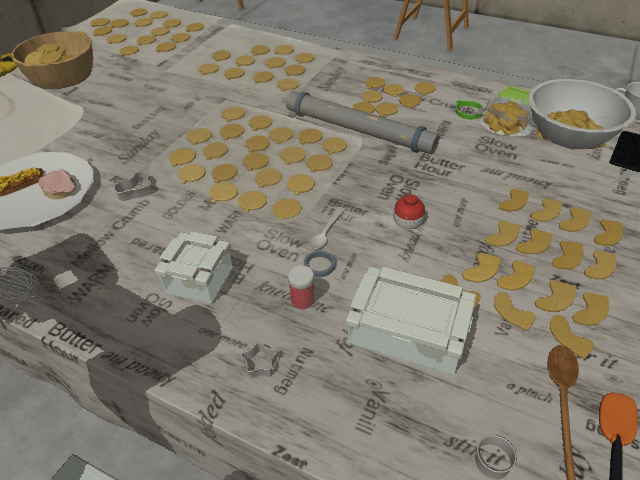

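The top view shows the long box at about (410, 253) with all four rims standing, the square box at (235, 280), and the tub at (323, 263) between them. The scene view agrees. Box pose is about (0.555, -0.197) with yaw about 6°, and the rim tops measure 72–74 mm, as specified. I'll move above the left section first, shutting the fingers and aligning yaw to 6°.

{"api": "arm_command", "payload": {"deltas": [{"x": 0.559,"y": 0.03,"z": -0.539,"wy": -0.333,"gripper": 0},{"x": 0.559,"y": 0.03,"z": -0.539,"wy": -0.333,"gripper": 0},{"x": 0.559,"y": 0.03,"z": -0.539,"wy": -0.333,"gripper": 0},{"x": 0.559,"y": 0.03,"z": -0.539,"wy": -0.333,"gripper": 0},{"x": 0.559,"y": 0.03,"z": -0.539,"wy": -0.333,"gripper": 0},{"x": 0.559,"y": 0.03,"z": -0.539,"wy": -0.333,"gripper": 0},{"x": 0.559,"y": 0.03,"z": -0.539,"wy": -0.333,"gripper": 0},{"x": 0.559,"y": 0.03,"z": -0.539,"wy": -0.333,"gripper": 0},{"x": 0.559,"y": 0.03,"z": -0.539,"wy": -0.333,"gripper": 0},{"x": 0.559,"y": 0.03,"z": -0.539,"wy": -0.333,"gripper": 0},{"x": 0.559,"y": 0.03,"z": -0.539,"wy": -0.333,"gripper": 0},{"x": 0.559,"y": 0.03,"z": -0.539,"wy": -0.333,"gripper": 0}]}}

```text
invalid input at $.deltas[0]: expected keys wx, wy, wz, x, y, z, gripper
```

{"api": "arm_command", "payload": {"deltas": [{"x": 0.559,"y": 0.03,"z": -0.539,"wx": 0,"wy": -0.333,"wz": 0,"gripper": 0},{"x": 0.559,"y": 0.03,"z": -0.539,"wx": 0,"wy": -0.333,"wz": 0,"gripper": 0},{"x": 0.559,"y": 0.03,"z": -0.539,"wx": 0,"wy": -0.333,"wz": 0,"gripper": 0},{"x": 0.559,"y": 0.03,"z": -0.539,"wx": 0,"wy": -0.333,"wz": 0,"gripper": 0},{"x": 0.559,"y": 0.03,"z": -0.539,"wx": 0,"wy": -0.333,"wz": 0,"gripper": 0},{"x": 0.559,"y": 0.03,"z": -0.539,"wx": 0,"wy": -0.333,"wz": 0,"gripper": 0},{"x": 0.559,"y": 0.03,"z": -0.539,"wx": 0,"wy": -0.333,"wz": 0,"gripper": 0},{"x": 0.559,"y": 0.03,"z": -0.539,"wx": 0,"wy": -0.333,"wz": 0,"gripper": 0},{"x": 0.559,"y": 0.03,"z": -0.539,"wx": 0,"wy": -0.333,"wz": 0,"gripper": 0},{"x": 0.559,"y": 0.03,"z": -0.539,"wx": 0,"wy": -0.333,"wz": 0,"gripper": 0},{"x": 0.559,"y": 0.03,"z": -0.539,"wx": 0,"wy": -0.333,"wz": 0,"gripper": 0},{"x": 0.559,"y": 0.03,"z": -0.539,"wx": 0,"wy": -0.333,"wz": 0,"gripper": 0}]}}

```text
time_s: 2.7
tool_pos: [0.5306, -0.0915, 0.2026]
orientation: [-90.0, -0.0, 5.9]
force: [0.2, 0.9, 1.0]
grip_width: -0.0
```

{"api": "arm_command", "payload": {"deltas": [{"x": 0.0136,"y": 0.03,"z": -0.027,"wx": 0,"wy": 0,"wz": 0,"gripper": 0},{"x": 0.0136,"y": 0.075,"z": -0.027,"wx": 0,"wy": 0,"wz": 0,"gripper": 0},{"x": 0.0136,"y": 0.11,"z": -0.027,"wx": 0,"wy": 0,"wz": 0,"gripper": 0},{"x": 0.0136,"y": 0.122,"z": -0.027,"wx": 0,"wy": 0,"wz": 0,"gripper": 0},{"x": 0.0136,"y": 0.127,"z": -0.027,"wx": 0,"wy": 0,"wz": 0,"gripper": 0},{"x": 0.0136,"y": 0.13,"z": -0.027,"wx": 0,"wy": 0,"wz": 0,"gripper": 0},{"x": 0.0136,"y": 0.131,"z": -0.027,"wx": 0,"wy": 0,"wz": 0,"gripper": 0}]}}

```text
time_s: 3.58
tool_pos: [0.5475, -0.1171, 0.073]
orientation: [-90.1, -0.1, 6.0]
force: [-2.4, 0.9, 8.6]
grip_width: 0.001
```

In contact at the expected height. Next I press through to the stop and retreat.

{"api": "arm_command", "payload": {"deltas": [{"x": 0,"y": 0.002,"z": 0,"wx": 0,"wy": 0,"wz": 0,"gripper": 0},{"x": 0,"y": 0.004,"z": 0,"wx": 0,"wy": 0,"wz": 0,"gripper": 0},{"x": 0,"y": 0.006,"z": 0,"wx": 0,"wy": 0,"wz": 0,"gripper": 0},{"x": 0,"y": 0.007,"z": 0,"wx": 0,"wy": 0,"wz": 0,"gripper": 0},{"x": 0,"y": 0.008,"z": 0,"wx": 0,"wy": 0,"wz": 0,"gripper": 0},{"x": 0,"y": 0.008,"z": 0,"wx": 0,"wy": 0,"wz": 0,"gripper": 0}]}}

```text
time_s: 4.32
tool_pos: [0.5478, -0.1171, 0.066]
orientation: [-90.1, -0.2, 6.0]
force: [-1.6, 1.5, 8.3]
grip_width: -0.005
```

{"api": "arm_command", "payload": {"deltas": [{"x": 0,"y": -0.03,"z": 0,"wx": 0,"wy": 0,"wz": 0,"gripper": 0},{"x": 0.025,"y": -0.035,"z": -0.04,"wx": 0,"wy": 0,"wz": 0,"gripper": 0},{"x": 0.0495,"y": -0.035,"z": -0.0805,"wx": 0,"wy": 0,"wz": 0,"gripper": 0},{"x": 0.0495,"y": -0.03,"z": -0.0805,"wx": 0,"wy": 0,"wz": 0,"gripper": 0},{"x": 0.0495,"y": -0.015,"z": -0.0805,"wx": 0,"wy": 0,"wz": 0,"gripper": 0},{"x": 0.0495,"y": -0.009,"z": -0.0805,"wx": 0,"wy": 0,"wz": 0,"gripper": 0},{"x": 0.0495,"y": -0.006,"z": -0.0805,"wx": 0,"wy": 0,"wz": 0,"gripper": 0},{"x": 0.0495,"y": -0.004,"z": -0.0805,"wx": 0,"wy": 0,"wz": 0,"gripper": 0},{"x": 0.0495,"y": -0.002,"z": -0.0805,"wx": 0,"wy": 0,"wz": 0,"gripper": 0},{"x": 0.0495,"y": 0,"z": -0.0805,"wx": 0,"wy": 0,"wz": 0,"gripper": 0},{"x": 0.0495,"y": 0.001,"z": -0.0805,"wx": 0,"wy": 0,"wz": 0,"gripper": 0},{"x": 0.0495,"y": 0.001,"z": -0.0805,"wx": 0,"wy": 0,"wz": 0,"gripper": 0}]}}

```text
time_s: 5.82
tool_pos: [0.6055, -0.192, 0.066]
orientation: [-90.1, -0.2, 6.0]
force: [-1.8, 1.9, 6.2]
grip_width: 0.0
```

Flush at 66 mm. Next the right section, at (-42, -85) mm along the tool's (x, z).

{"api": "arm_command", "payload": {"deltas": [{"x": 0,"y": -0.03,"z": 0,"wx": 0,"wy": 0,"wz": 0,"gripper": 0},{"x": -0.025,"y": -0.035,"z": -0.04,"wx": 0,"wy": 0,"wz": 0,"gripper": 0},{"x": -0.0505,"y": -0.035,"z": -0.0805,"wx": 0,"wy": 0,"wz": 0,"gripper": 0},{"x": -0.0505,"y": -0.03,"z": -0.0805,"wx": 0,"wy": 0,"wz": 0,"gripper": 0},{"x": -0.0505,"y": -0.015,"z": -0.0805,"wx": 0,"wy": 0,"wz": 0,"gripper": 0},{"x": -0.0505,"y": -0.009,"z": -0.0805,"wx": 0,"wy": 0,"wz": 0,"gripper": 0},{"x": -0.0505,"y": -0.006,"z": -0.0805,"wx": 0,"wy": 0,"wz": 0,"gripper": 0},{"x": -0.0505,"y": -0.004,"z": -0.0805,"wx": 0,"wy": 0,"wz": 0,"gripper": 0},{"x": -0.0505,"y": -0.002,"z": -0.0805,"wx": 0,"wy": 0,"wz": 0,"gripper": 0},{"x": -0.0505,"y": 0,"z": -0.0805,"wx": 0,"wy": 0,"wz": 0,"gripper": 0},{"x": -0.0505,"y": 0.001,"z": -0.0805,"wx": 0,"wy": 0,"wz": 0,"gripper": 0},{"x": -0.0505,"y": 0.001,"z": -0.0805,"wx": 0,"wy": 0,"wz": 0,"gripper": 0}]}}

```text
time_s: 7.32
tool_pos: [0.5639, -0.2772, 0.066]
orientation: [-90.2, -0.3, 6.0]
force: [-1.5, 1.8, 8.6]
grip_width: -0.002
```

The measured position is (0.564, -0.277), which matches the right section. The shift I sent was -50.5/-80.5 mm; the -42/-85 mm I wrote was in world axes. Now the front section.

{"api": "arm_command", "payload": {"deltas": [{"x": 0,"y": -0.03,"z": 0,"wx": 0,"wy": 0,"wz": 0,"gripper": 0},{"x": -0.025,"y": -0.035,"z": 0.04,"wx": 0,"wy": 0,"wz": 0,"gripper": 0},{"x": -0.0505,"y": -0.035,"z": 0.0805,"wx": 0,"wy": 0,"wz": 0,"gripper": 0},{"x": -0.0505,"y": -0.03,"z": 0.0805,"wx": 0,"wy": 0,"wz": 0,"gripper": 0},{"x": -0.0505,"y": -0.015,"z": 0.0805,"wx": 0,"wy": 0,"wz": 0,"gripper": 0},{"x": -0.0505,"y": -0.009,"z": 0.0805,"wx": 0,"wy": 0,"wz": 0,"gripper": 0},{"x": -0.0505,"y": -0.006,"z": 0.0805,"wx": 0,"wy": 0,"wz": 0,"gripper": 0},{"x": -0.0505,"y": -0.004,"z": 0.0805,"wx": 0,"wy": 0,"wz": 0,"gripper": 0},{"x": -0.0505,"y": -0.002,"z": 0.0805,"wx": 0,"wy": 0,"wz": 0,"gripper": 0},{"x": -0.0505,"y": 0,"z": 0.0805,"wx": 0,"wy": 0,"wz": 0,"gripper": 0},{"x": -0.0505,"y": 0.001,"z": 0.0805,"wx": 0,"wy": 0,"wz": 0,"gripper": 0},{"x": -0.0505,"y": 0.001,"z": 0.0805,"wx": 0,"wy": 0,"wz": 0,"gripper": 0}]}}

```text
time_s: 8.82
tool_pos: [0.5054, -0.2026, 0.0659]
orientation: [-90.2, -0.3, 6.0]
force: [-4.3, 2.0, 14.0]
grip_width: -0.003
```

{"api": "arm_command", "payload": {"deltas": [{"x": 0,"y": -0.05,"z": 0,"wx": 0,"wy": 0,"wz": 0,"gripper": 0},{"x": 0,"y": -0.11,"z": 0,"wx": 0,"wy": 0,"wz": 0,"gripper": 0},{"x": -0.05,"y": -0.16,"z": 0,"wx": 0,"wy": 0,"wz": 0,"gripper": 0},{"x": -0.1,"y": -0.18,"z": 0,"wx": 0,"wy": 0,"wz": 0,"gripper": 0},{"x": -0.14,"y": -0.18,"z": 0,"wx": 0,"wy": 0,"wz": 0,"gripper": 0},{"x": -0.14,"y": -0.18,"z": 0,"wx": 0,"wy": 0,"wz": 0,"gripper": 0},{"x": -0.14,"y": -0.18,"z": 0,"wx": 0,"wy": 0,"wz": 0,"gripper": 0}]}}

```text
time_s: 9.7
tool_pos: [0.3655, -0.2168, 0.2452]
orientation: [-90.2, -0.4, 6.0]
force: [0.9, 0.5, -0.0]
grip_width: 0.001
```

Run:
```python
from h import *
for n in ("top","scene"):
    c=read_camera(n); cv2.imwrite(f"pics/{n}1.png",c["pixels"][...,::-1]); W=cloud(c)
    for t,w in (("long",[(.505,-.202),(.605,-.192),(.547,-.117),(.563,-.277)]),("square",[(.457,.183),(.534,.196),(.503,.15)])):
        for x,y in w:
            d=np.hypot(W[...,0]-x,W[...,1]-y)<.007
            m=d&(c["range_z"]>0)&(W[...,2]>.05)&(W[...,2]<.09); print(n,t,x,y,m.sum(),np.round(np.median(W[m][:,2]),4) if m.any() else '')
    for t in ("long_box","square_box"):
        for r in trace(t,n)[:1]:
            p=W[r["mask"]]; p=p[(p[:,2]>.06)&(p[:,2]<.08)]; print(n,t,cv2.minAreaRect(p[:,:2].astype(np.float32)*1000), np.median(p,0))
```

```text
top long 0.505 -0.202 31 0.0672
top long 0.605 -0.192 30 0.0661
top long 0.547 -0.117 31 0.0673
top long 0.563 -0.277 30 0.0668
top square 0.457 0.183 35 0.0748
top square 0.534 0.196 32 0.0742
top square 0.503 0.15 33 0.0737
top long_box ((555.6356811523438, -197.70950317382812), (124.51392364501953, 184.75527954101562), 5.829381942749023) [ 0.55427467 -0.19778167  0.06561583]
top square_box ((495.50531005859375, 189.2105712890625), (105.78764343261719, 105.90912628173828), 10.414410591125488) [0.49420391 0.18826743 0.06994008]
scene long 0.505 -0.202 59 0.0652
scene long 0.605 -0.192 0 
scene long 0.547 -0.117 1 0.0642
scene long 0.563 -0.277 54 0.0653
scene square 0.457 0.183 43 0.0727
scene square 0.534 0.196 35 0.0722
scene square 0.503 0.15 34 0.0723
scene long_box ((556.2482299804688, -197.05126953125), (126.6671142578125, 184.2799530029297), 5.7983198165893555) [ 0.52928942 -0.25162274  0.06436136]
```

View pics/scene1.png

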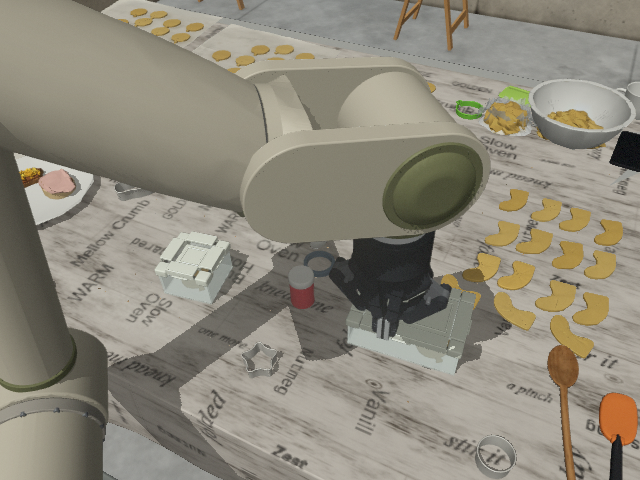

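The scene view shows the arm raised in front of the long box (about 410, 330), with its visible rims flush. The square box (195, 265), tub and star are undisturbed. The top camera reads all four sections at 66–67 mm, so I'm handing in.

```bash
python3 -c "
from h import *
s=state(); print(s['tool_pos'],s['force'],s['time_s']); print(ticket.close_job())"
```

```text
[ 0.36551671 -0.21648456  0.2448331 ] [ 0.30218268 -0.70138926  0.67111079] 10.0
the job is handed in; nothing more can be done
None
```

All four rim sections of the long box are pressed shut. I used the shut fingertips on the left, back, right and front sections in turn, then raised the arm clear and handed the job in at 10.0 s.

- **Rim sections:** The fingertips stopped at 66 mm on each section, the flush height. Afterwards the top camera read all four at 66–67 mm. In the scene view the arm hid the back section and nearly all of the left one, so those two rest on the top camera and the fingertip height.
- **Long box:** It had not visibly moved. Its centre stayed at about (0.556, -0.197) m and its yaw at about 5.8°, the same as before within measuring error.
- **Square box:** Three of its sections read 72–75 mm, still open. I did not measure the fourth (left) one, but the arm never came near it.
- **Other things on the table:** I saw no change to the tub or star cutter in the last picture. The ring was partly hidden and the timer and spoon fully hidden by the arm; I did not re-measure any of the five.
- **Robot:** The force on the tool was about 1 N at hand-in, with the fingertips 245 mm up and touching nothing.

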